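Gauge a printed foot and sort it by thickness

TASK

Pick up the yellow printed foot by its tongue and feel with the gripper how thick the tongue is. If it is thicker than 18 mm, set the foot down upright in the blue tray, if thinner, in the red tray (within 1.5 mm of 18, either will do); don't drop it, and let go.

Things in the scene. Friction and masses are not known exactly. Their poses are not given: they have to be found in the camera images.
- foot: loose yellow 3D-printed foot: base 64 x 64 x 8 mm, on it an upright tongue 44 mm long (x), 50 mm tall (top 58 mm up), about 80 g. The tongue's thickness (along y, the axis to pinch along) is anything from 12 to 24 mm, new at each start: one face lies 9 mm to -y of the origin, the other 3 to 15 mm to +y. Rigid. Origin: centre of the underside, z up.
- blue_tray: the shallow blue open tray, fixed: outside 134 x 124 x 20 mm (x, y, z), walls and floor 5 mm thick, 124 x 114 mm inside; empty. Feet with tongues over 18 mm go here. Origin: centre of its underside, z up.
- red_tray: the shallow red open tray, fixed: outside 134 x 124 x 20 mm (x, y, z), walls and floor 5 mm thick, 124 x 114 mm inside; empty. Feet with tongues under 18 mm go here. Origin: centre of its underside, z up.
Not all that is in view belongs to the job. Of the things like the foot, leave any that is pink or turquoise; of the rest the larger one is meant.

How it is judged:
By the outcome, as a careful person would: the job done as asked, in the order asked, and still so for the second after the job is handed in, with the robot touching nothing.
It also fails if it takes over 32 s, if anything falls off the work surface, if the arm or the gripper's body presses on something with over 40 N, if the wrist force passes 120 N, or if a joint passes its speed limit or range.

ROBOT

A 6-joint arm with a two-finger parallel gripper is mounted at the origin on the work surface. World frame = base frame: x ahead of the robot, y to its left, z up, the work surface at z = 0. Lengths are in mm, angles in degrees, forces in N, time in s.
With the tool pointing down it reaches from about 275 to 825 mm from the base axis. Payload 4.9 kg.
Tool frame: the origin (TCP) lies at the very end of the fingers, on their centre line; the grasp point (between the pads) lies ctrl.grip_point_offset behind it (ctrl.grip_point_offset is the distance from the TCP to the grasp point, in mm); z points along the fingers, y is the direction in which the jaws open and shut (so a half turn about z gives the same grasp; the last joint's range is limited). The gripper opens to 85 mm and grips with 20 to 120 N. Pads are 22 mm wide; open, the fingers measure 114 mm over their backs; the gripper's body (76 mm by 85 mm) begins 54 mm behind the grasp point. The pads swing forward as they close: fully open they stand 13 mm farther back than shut.
Start: joints at [-80.34, 18.69, -11.035, 60.275, 0, 82.311], TCP at [164.019, -524.992, 231.281] pointing down, gripper open.
Joint ranges: [-152.03, 152.03], [-55.5, 102.48], [-74.3, 77.21], [-110.64, 120.58], [-84.22, 78.4], [-180, 180]. Speed limits (degrees/s): [147.25, 147.25, 180, 180, 180, 180].

INTERFACE

Orientations are given as [roll, pitch, yaw] about the fixed x, y, z axes, in that order (R = Rz(yaw) Ry(pitch) Rx(roll)).
In Python, from plant import ctrl, viewer gives the robot as it stands.
- The arm moves only by the shell command python3 -m creep 'ROWS'. ROWS is JSON, a list of rows, each a list of 7 numbers: the gripper command: -1 is shut, 1 is fully open, values between are in proportion, then the shift along the world's x, y, z in m, then the turn, a rotation vector about the world's x, y, z in degrees. In form: [[grip, dx, dy, dz, rx, ry, rz], ...]. A call has 1 to 8 rows; each row shifts and turns the pose as measured when the row begins; what a row does not reach is not made up. A row lasts 1/10 s, in which the tool goes at most 50 mm and 8.59 degrees, less where a joint would pass 70% of its speed; a pose out of reach is approached as far as the arm can. A call with a gripper value outside its range is refused whole. The fingers move at their own pace and stop on an object; the grip force is fixed at half the most. Time passes only in rows, so rows that do not move let the fingers close. It gives the time, the measured TCP pose, the force and the opening at its end, in the units of the state.
- ctrl.state(): the state, without advancing time (a new reading comes with each control period).
- viewer.snapshot(name): name is "side" or "top" or "wrist"; returns the picture (480x640x3 uint8, red, green, blue); there is no depth.
- viewer.camera_params(name): a dict with "vertical_fov" (degrees; the focal length in pixels is half the picture's height over the tangent of half this angle, whatever the lens; pixels are square), "cx", "cy" (the principal point, pixels), "D" ([k1, k2, p1, p2, k3] as OpenCV has them; the pictures are not rectified), "R" (3x3) and "t" (3): a world point X has camera coordinates R X + t. Camera axes: x right, y down, z forward; pixel columns grow to the right and rows downward; lengths in mm; the calibration is good to about 2 mm. A picture is of the moment at which its call begins: read the wrist's pose just before it. camera_params takes no time and is no camera call; for the wrist camera it gives the pose at the moment of the call.
- ctrl.hand_in(): hands the job in, once; it reports no verdict.
The state is a dict: "time": time; "q": joint angles; "qd": joint speeds; "joint_efforts": joint torques, N m; "eef_pos": TCP position; "eef_rot": TCP orientation; "ft_force": force on the tool from outside, world axes, zero at the start; "torque": the same for the moment, N m; "gripper_width": finger opening in mm.
Only numpy, scipy, OpenCV 4.12 (cv2) and the standard library are available. Lean on these libraries where they do the work, as an engineer would, in place of code of your own. Each camera call takes 0.05 s, during which the arm holds its last target. There are 200 camera calls.

## Working session

There is one attempt and no reset: what is moved stays moved. The work goes in short steps, Python scripts to look and compute and a shell command to move; the robot and the scene stay as the last step left them, time stands still between calls to the robot, and variables do not carry over. Pictures are saved under pics/ and viewed, about 8 in all and at most 12, crops included, and the job is handed in when it is done.

```bash
mkdir -p pics; python3 - <<'E'
from plant import ctrl, viewer
import cv2,json
print(ctrl.state()); print(ctrl.grip_point_offset)
for n in("top","side"):
    cv2.imwrite(f"pics/{n}1.png",viewer.snapshot(n)[:,:,::-1]); print(viewer.camera_params(n))
E
```

```text
{'time': 0.0, 'q': array([-8.03415911e+01,  1.87323351e+01, -1.10924511e+01,  6.02756112e+01,
        7.94101210e-04,  8.23124946e+01]), 'qd': array([ 0.0309009 , -0.04693921, -0.02151688,  0.05803979,  0.01438103,
        0.02676676]), 'joint_efforts': array([ 2.14466010e-03, -4.43393290e+01,  2.62443548e+01,  1.54606788e-02,
       -1.51823169e-04, -1.91233960e-05]), 'eef_pos': array([ 163.90608613, -524.38812608,  230.49741593]), 'eef_rot': array([-1.79900611e+02, -1.42171318e-02,  1.73459012e+01]), 'ft_force': array([-0.01250826,  1.56737173, -0.02232784]), 'torque': array([ 0.00984404,  0.02979479, -0.03419653]), 'gripper_width': 85.33030084903095}
18.700000000000003
{'vertical_fov': 47.508547557314955, 'cx': 320.70569492262223, 'cy': 252.00614561829553, 'D': array([-0.05496209,  0.        ,  0.        ,  0.        ,  0.        ]), 'R': array([[ 0.0635709 , -0.99797522, -0.00205153],
       [-0.97503829, -0.06167134, -0.21330022],
       [ 0.21274182,  0.01556   , -0.97698455]]), 't': array([-53.86230253, 507.26704026, 889.3559386 ])}
{'vertical_fov': 44.585928762128574, 'cx': 324.12007664272335, 'cy': 237.4083357162115, 'D': array([0.04361496, 0.        , 0.        , 0.        , 0.        ]), 'R': array([[ 0.99530761, -0.09387862, -0.02344287],
       [-0.07109022, -0.54510467, -0.83534848],
       [ 0.06564254,  0.83309526, -0.54922067]]), 't': array([-498.87249653,   28.56510408, 1127.03010663])}
```

View pics/top1.png

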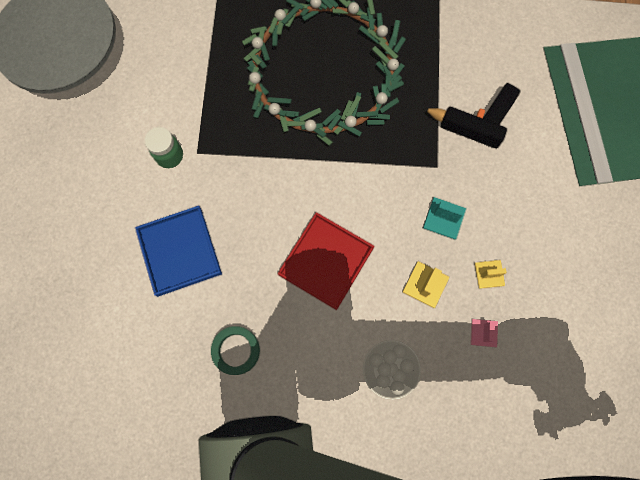

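View pics/side1.png

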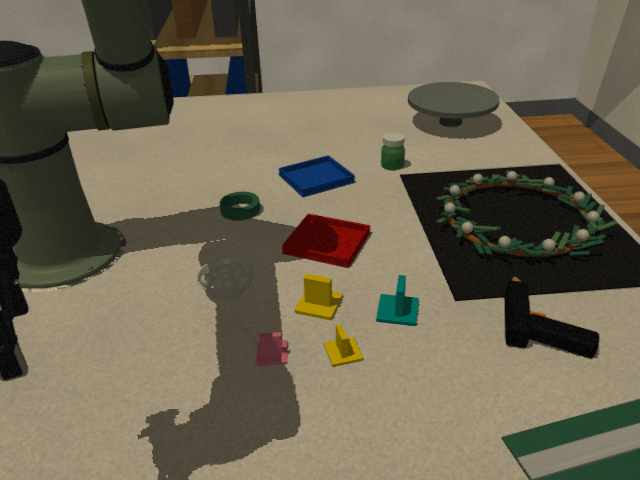

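The top view shows four foot-like things: larger yellow (427,284), smaller yellow (490,274), turquoise (445,218) and pink (484,332). The larger yellow fits. The trays are blue (178,251) and red (326,260). I'll confirm in a crop.

```bash
cat > h.py <<'E'
from plant import ctrl, viewer
import cv2, numpy as np
def cam(n):
    p=viewer.camera_params(n); f=240/np.tan(np.radians(p["vertical_fov"]/2))
    return np.array([[f,0,p["cx"]],[0,f,p["cy"]],[0,0,1]]),p["D"],np.array(p["R"]),np.array(p["t"])
def pix2w(c,uv,z):
    K,D,R,t=c; uv=np.array(uv,float).reshape(-1,1,2)
    d=cv2.undistortPoints(uv,K,D)[:,0]; d=np.c_[d,np.ones(len(d))]@R
    o=-R.T@t; return o+d*((np.asarray(z)-o[2])/d[:,2])[:,None]
def proj(c,X):
    K,D,R,t=c; return cv2.projectPoints(np.array(X,float),cv2.Rodrigues(R)[0],t,K,D)[0][:,0]
E
python3 - <<'E'
from h import *
im=cv2.imread("pics/top1.png")
cv2.imwrite("pics/crop1.png",cv2.resize(im[240:320,390:520],None,fx=6,fy=6,interpolation=cv2.INTER_CUBIC))
c=cam("top")
hsv=cv2.cvtColor(im,cv2.COLOR_BGR2HSV)
for n,uv in dict(blue=[[136,228],[200,206],[221,272],[157,295]],red=[[317,212],[373,247],[337,308],[278,272]]).items():
    w=pix2w(c,uv,20.);print(n,w[:,:2].round(),w.mean(0).round(),[np.linalg.norm(w[i]-w[i-1]).round() for i in range(4)])
print(pix2w(c,[[427,284],[391,370]],8.).round())
E
```

```text
blue [[541. 319.]
 [590. 206.]
 [469. 154.]
 [421. 264.]] [505. 236.  20.] [np.float64(132.0), np.float64(123.0), np.float64(131.0), np.float64(120.0)]
red [[ 591.  -10.]
 [ 532. -114.]
 [ 418.  -56.]
 [ 476.   53.]] [505. -32.  20.] [np.float64(131.0), np.float64(120.0), np.float64(128.0), np.float64(123.0)]
[[ 473. -215.    8.]
 [ 318. -156.    8.]]
```

View pics/crop1.png

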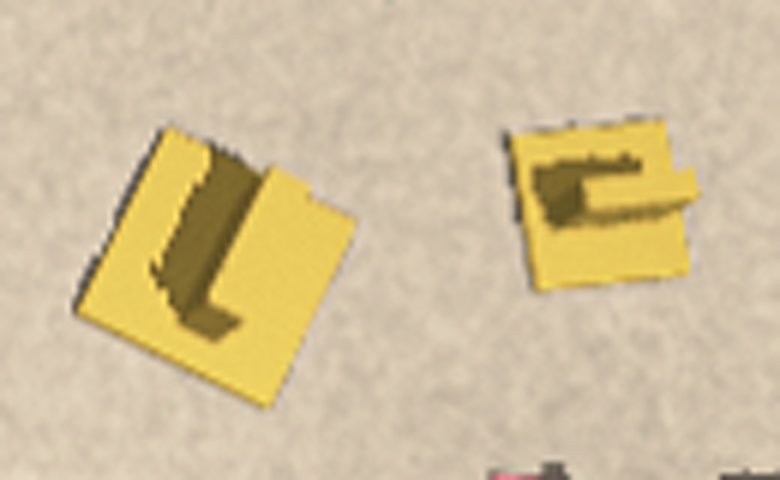

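The left one at crop (215,270) is clearly the larger yellow foot; the right one is the small decoy. Its base corners in the crop are (167,127), (357,218), (268,408) and (77,315), with the tongue running from (205,300) to (270,165).

```bash
python3 - <<'E'
from h import *
c=cam("top")
uv=np.array([[167,127],[357,218],[268,408],[77,315]])/6+[390,240]
w=pix2w(c,uv,8.);print(w.round(1),w.mean(0),[np.linalg.norm(w[i]-w[i-1]).round() for i in range(4)])
e=(w[0]-w[3]+w[1]-w[2])[:2]; print("long axis deg",np.degrees(np.arctan2(e[1],e[0])))
t=pix2w(c,np.array([[205,303],[270,165],[312,190],[242,322]])/6+[390,240],58.);print(t.round(1),t.mean(0))
for n in ["blue","red"]:
    u=dict(blue=[[136,228],[200,206],[221,272],[157,295]],red=[[317,212],[373,247],[337,308],[278,272]])[n]
    a=pix2w(c,u,20.)[:,:2]; e=a[0]-a[3]+a[1]-a[2]; print(n,np.degrees(np.arctan2(e[1],e[0])))
print(ctrl.state()["eef_pos"],viewer.camera_params("wrist"))
E
```

```text
[[ 514.  -197.9    8. ]
 [ 489.6 -255.9    8. ]
 [ 430.7 -230.2    8. ]
 [ 455.  -172.5    8. ]] [ 472.31097095 -214.09700696    8.        ] [np.float64(64.0), np.float64(63.0), np.float64(64.0), np.float64(63.0)]
long axis deg -23.409247092007394
[[ 453.1 -201.7   58. ]
 [ 494.1 -219.3   58. ]
 [ 487.6 -231.5   58. ]
 [ 448.4 -212.3   58. ]] [ 470.81191655 -216.20000748   58.        ]
blue 23.785698562260055
red -27.732628201485593
[ 163.91602263 -524.45410706  230.56724483] {'vertical_fov': 67.73616799308728, 'cx': 320.4904845572876, 'cy': 238.7986621749539, 'D': array([-0.04976568,  0.        ,  0.        ,  0.        ,  0.        ]), 'R': array([[ 0.29820024, -0.95450125, -0.00199774],
       [-0.91684277, -0.28701603,  0.2775268 ],
       [-0.26547306, -0.08092695, -0.96071582]]), 't': array([-549.14731202,  -36.77374434,  378.48453887])}
```

```bash
python3 -m creep '[[1,0.034,0.034,0,0,0,8.5],[1,0.034,0.034,0,0,0,8.5],[1,0.034,0.034,0,0,0,8.5],[1,0.034,0.034,0,0,0,8.5],[1,0.034,0.034,0,0,0,8.5],[1,0.034,0.034,0,0,0,8.5],[1,0.034,0.034,0,0,0,8.5],[1,0.034,0.034,0,0,0,8.5]]'
```

```text
time: 0.9
eef_pos: [438.5, -245.2, 227.6]
eef_rot: [-179.8, -0.0, 86.1]
ft_force: [0.7, -1.2, -0.0]
gripper_width: 85.5
```

```bash
python3 -m creep '[[1,0.016,0.015,-0.01,0,0,8.5],[1,0.016,0.015,-0.01,0,0,8.5],[1,0,0,0,0,0,8.5],[1,0,0,0,0,0,8.5],[1,0,0,0,0,0,8.5],[1,0,0,0,0,0,8.5],[1,0,0,0,0,0,8.5],[1,0,0,0,0,0,8.5]]'; python3 -m creep '[[1,0,0,0,0,0,2.5],[1,0,0,0,0,0,0]]'
python3 - <<'E'
from h import *
s=ctrl.state();print(s["eef_pos"],s["eef_rot"],s["q"]);c=cam("wrist");im=viewer.snapshot("wrist")[:,:,::-1]
cv2.imwrite("pics/w1.png",im);np.savez("w1.npz",K=c[0],D=c[1],R=c[2],t=c[3])
x,y=np.radians(-23.4)+np.array([0,np.pi/2])
ex=np.array([np.cos(x),np.sin(x),0]);ey=np.array([np.cos(y),np.sin(y),0])
o=np.array([472,-214,0.])
print(proj(c,[o+a*ex+b*ey+[0,0,8] for a,b in((32,32),(32,-32),(-32,-32),(-32,32))]).round())
E
```

```text
time: 1.7
eef_pos: [474.2, -205.3, 203.3]
eef_rot: [-179.8, -0.5, 154.9]
ft_force: [0.2, -0.7, 0.5]
gripper_width: 85.4
time: 1.9
eef_pos: [473.5, -204.8, 202.5]
eef_rot: [-179.8, -0.6, 157.6]
ft_force: [-0.6, 0.4, 0.2]
gripper_width: 85.6
[ 473.54350443 -204.78447089  202.50598303] [-179.82520867   -0.5729689   157.59633266] [-31.43163979  16.78851897 -18.14962241  55.60030338  -0.26253308
  -9.02761283]
[[344. 249.]
 [279. 248.]
 [279. 183.]
 [347. 184.]]
```

View pics/w1.png

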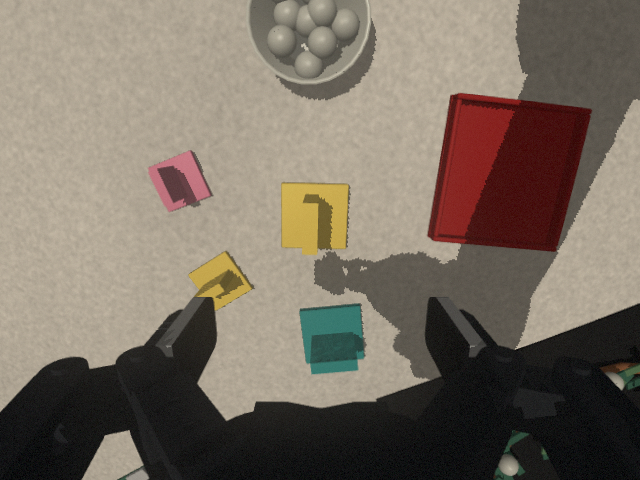

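The wrist view confirms the target at (315,215), within 2 px of prediction and aligned with the jaws. Turquoise is at (332,338), red tray at (510,170). I'll take one crop to centre on the tongue.

```bash
python3 - <<'E'
import cv2
im=cv2.imread("pics/w1.png")
cv2.imwrite("pics/crop2.png",cv2.resize(im[175:265,265:365],None,fx=6,fy=6,interpolation=cv2.INTER_CUBIC))
E
```

```text
(no output)
```

View pics/crop2.png

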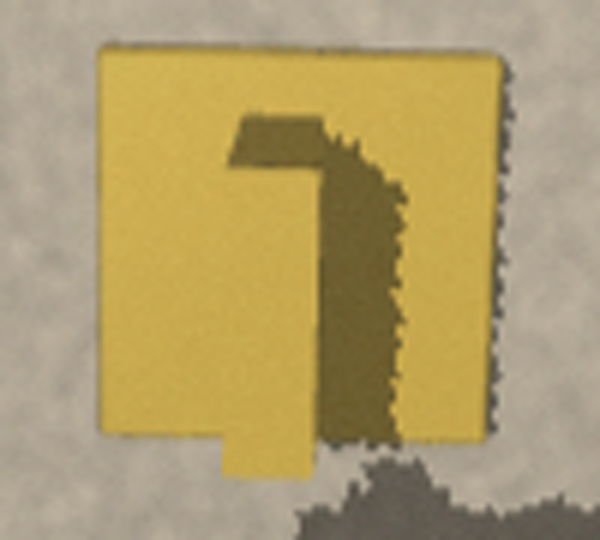

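The crop shows tongue top corners at (228,168), (320,168), (315,478) and (222,478), and base corners at (99,48), (503,57), (487,440) and (99,434).

```bash
python3 - <<'E'
from h import *
z=np.load("w1.npz");c=(z["K"],z["D"],z["R"],z["t"])
f=lambda p:np.array(p)/6+[265,175]
t=pix2w(c,f([[228,168],[320,168],[315,478],[222,478]]),58.);b=pix2w(c,f([[99,48],[503,57],[487,440],[99,434]]),8.)
for w in(t,b):
    e=(w[2]-w[1]+w[3]-w[0])[:2];print(w.round(1),w.mean(0).round(1),[np.linalg.norm(w[i]-w[i-1]).round(1) for i in range(4)],np.degrees(np.arctan2(e[1],e[0])))
    e=(w[0]-w[1]+w[3]-w[2])[:2];print(np.degrees(np.arctan2(e[1],e[0])))
E
```

```text
[[ 449.3 -211.3   58. ]
 [ 454.1 -199.8   58. ]
 [ 494.5 -217.3   58. ]
 [ 489.5 -229.4   58. ]] [ 471.8 -214.4   58. ] [np.float64(44.1), np.float64(12.4), np.float64(44.1), np.float64(13.1)] -23.82371274402074
-112.36011121748349
[[ 431.1 -228.2    8. ]
 [ 456.5 -170.2    8. ]
 [ 514.  -195.4    8. ]
 [ 488.8 -253.9    8. ]] [ 472.6 -211.9    8. ] [np.float64(63.2), np.float64(63.3), np.float64(62.8), np.float64(63.8)] -23.824991117526338
-113.4673810042418
```

```bash
python3 -m creep '[[1,-0.001,-0.005,-0.04,0,0,-1.3],[1,-0.001,-0.005,-0.04,0,0,0],[1,0,0,-0.03,0,0,0],[1,0,0,0,0,0,0],[1,0,0,0,0,0,0]]'
```

```text
time: 2.45
eef_pos: [472.5, -215.7, 91.1]
eef_rot: [-179.8, -0.3, 155.9]
ft_force: [-0.2, -0.9, -0.1]
gripper_width: 85.5
```

```bash
python3 -m creep '[[1,-0.001,0.001,-0.03,0,0,0],[1,0,0,-0.025,0,0,0],[1,0,0,-0.013,0,0,0],[1,0,0,0,0,0,0],[1,0,0,0,0,0,0]]'
```

```text
time: 2.95
eef_pos: [477.9, -218.3, 30.0]
eef_rot: [-179.7, 0.4, 155.8]
ft_force: [0.5, -0.1, -0.4]
gripper_width: 85.6
```

```bash
python3 -m creep '[[1,-0.006,0.004,-0.007,0,0,0.4],[1,0,0,0,0,0,0]]'; python3 -m creep '[[-1,0,0,0,0,0,0],[-1,0,0,0,0,0,0],[-1,0,0,0,0,0,0],[-1,0,0,0,0,0,0],[-1,0,0,0,0,0,0],[-1,0,0,0,0,0,0],[-1,0,0,0,0,0,0],[-1,0,0,0,0,0,0]]'
```

```text
time: 3.15
eef_pos: [473.3, -215.0, 25.3]
eef_rot: [-179.7, 0.7, 156.3]
ft_force: [-0.0, -0.5, 0.0]
gripper_width: 85.4
time: 3.95
eef_pos: [474.7, -215.4, 27.7]
eef_rot: [-179.7, 0.9, 156.3]
ft_force: [-0.2, -0.2, 0.0]
gripper_width: 11.7
```

```bash
python3 -m creep '[[-1,0,0,0,0,0,0],[-1,0,0,0,0,0,0],[-1,0,0,0,0,0,0]]'; python3 -c "
from h import *
print([round(ctrl.state()['gripper_width'],2) for _ in range(4)])
cv2.imwrite('pics/w2.png',viewer.snapshot('wrist')[:,:,::-1])"
```

```text
time: 4.25
eef_pos: [474.7, -215.4, 27.7]
eef_rot: [-179.7, 0.9, 156.3]
ft_force: [0.5, 0.5, 1.5]
gripper_width: 11.9
[11.88, 11.88, 11.88, 11.88]
```

View pics/w2.png

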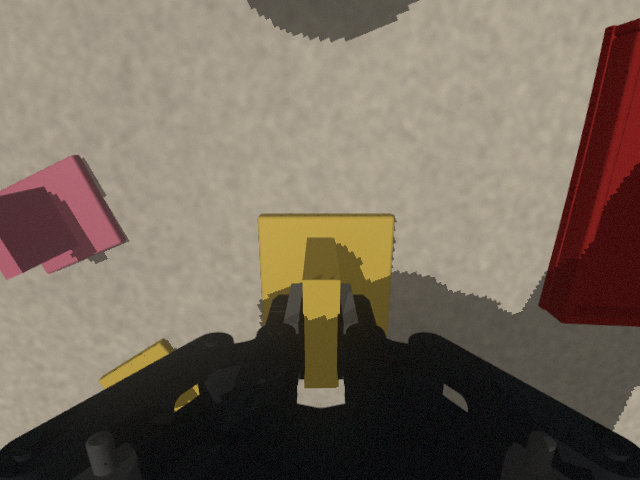

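It is gripped squarely at 11.9 mm, so thinner than 18 mm and bound for the red tray. Lifting.

```bash
python3 -m creep '[[-1,0,0,0.01,0,0,0],[-1,0,0,0.02,0,0,0],[-1,0,0,0.025,0,0,0],[-1,0,0,0.025,0,0,0],[-1,0,0,0,0,0,0],[-1,0,0,0,0,0,0]]'
```

```text
time: 4.9
eef_pos: [473.1, -214.9, 111.2]
eef_rot: [-179.6, 0.7, 156.2]
ft_force: [1.1, -0.1, -0.5]
gripper_width: 11.6
```

```bash
python3 -m creep '[[-1,0.004,0.02,0,0,0,0],[-1,0.006,0.03,0,0,0,0],[-1,0.006,0.03,0,0,0,0],[-1,0.006,0.03,0,0,0,0],[-1,0.006,0.03,0,0,0,0],[-1,0.004,0.02,0,0,0,0],[-1,0,0,0,0,0,0],[-1,0,0,0,0,0,0]]'
python3 -c "
from h import *
s=ctrl.state();print(s['ft_force'],s['gripper_width'],s['eef_pos'],s['eef_rot'])
a=viewer.snapshot('side')[:,:,::-1];cv2.imwrite('pics/s2.png',cv2.resize(a[120:340,220:460],None,fx=2.5,fy=2.5))"
```

```text
time: 5.7
eef_pos: [500.8, -49.1, 103.9]
eef_rot: [-179.5, 0.1, 156.1]
ft_force: [-0.2, 0.2, -0.8]
gripper_width: 11.7
[-0.15572299  0.24168156 -0.82125817] 11.698547073982828 [500.77429034 -49.10161872 103.88383877] [-1.79493252e+02  1.23022646e-01  1.56078384e+02]
```

View pics/s2.png

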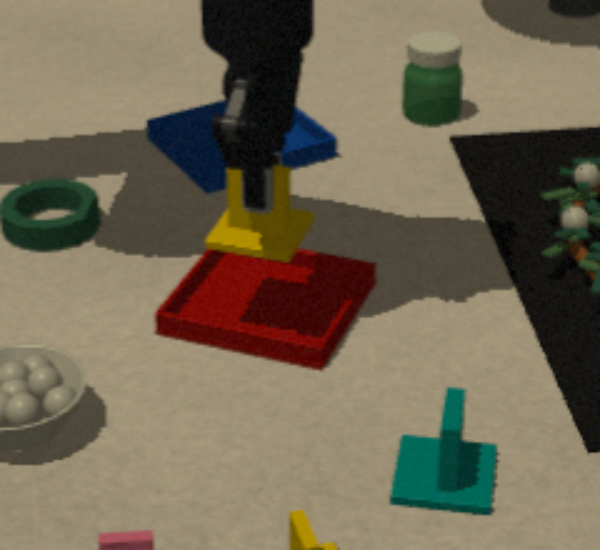

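The foot is held level above the red tray. Next I correct the position and descend.

```bash
python3 -m creep '[[-1,0.006,0.014,-0.01,-0.3,-0.7,0],[-1,0,0,-0.02,0,0,0],[-1,0,0,-0.015,0,0,0],[-1,0,0,0,0,0,0],[-1,0,0,0,0,0,0]]'
```

```text
time: 6.25
eef_pos: [506.4, -40.0, 57.0]
eef_rot: [-179.4, 0.9, 155.6]
ft_force: [-0.4, 0.2, -0.1]
gripper_width: 11.7
```

```bash
python3 -m creep '[[-1,0.001,0.005,-0.006,0,0,0],[-1,0,0,-0.006,0,0,0],[-1,0,0,-0.004,0,0,0],[-1,0,0,0,0,0,0],[-1,0,0,0,0,0,0]]'
```

```text
time: 6.75
eef_pos: [508.8, -36.1, 41.5]
eef_rot: [-179.4, 1.1, 155.5]
ft_force: [0.7, 0.4, -0.7]
gripper_width: 11.8
```

```bash
python3 -m creep '[[-1,-0.001,0,-0.003,0,0,0],[-1,0,0,-0.003,0,0,0],[-1,0,0,0,0,0,0]]';python3 -m creep '[[-1,0,0,-0.001,0,0,0],[-1,0,0,0,0,0,0]]'
```

```text
time: 7.05
eef_pos: [508.0, -36.1, 35.4]
eef_rot: [-179.5, 1.1, 155.5]
ft_force: [0.8, 0.0, -2.0]
gripper_width: 11.8
time: 7.25
eef_pos: [508.0, -36.1, 34.3]
eef_rot: [-179.5, 1.1, 155.5]
ft_force: [-0.5, -0.7, 0.1]
gripper_width: 11.6
```

```bash
python3 -m creep '[[-1,0,0,-0.001,0,0,0],[-1,0,0,0,0,0,0]]';python3 -m creep '[[-1,0,0,-0.001,0,0,0],[-1,0,0,0,0,0,0]]'
```

```text
time: 7.45
eef_pos: [508.1, -36.1, 33.3]
eef_rot: [-179.5, 1.1, 155.5]
ft_force: [0.6, 0.1, -0.3]
gripper_width: 12.0
time: 7.65
eef_pos: [508.3, -36.2, 33.0]
eef_rot: [-179.5, 1.2, 155.5]
ft_force: [-0.2, 0.9, 0.6]
gripper_width: 11.9
```

```bash
python3 -m creep '[[-1,0,0,-0.001,0,0,0],[-1,0,0,0,0,0,0]]';python3 -m creep '[[-1,0,0,-0.001,0,0,0],[-1,0,0,0,0,0,0]]'
```

```text
time: 7.85
eef_pos: [508.4, -36.2, 33.0]
eef_rot: [-179.5, 1.2, 155.5]
ft_force: [-1.7, 0.7, 0.3]
gripper_width: 11.8
time: 8.05
eef_pos: [508.4, -36.3, 32.9]
eef_rot: [-179.5, 1.2, 155.5]
ft_force: [-0.5, 1.2, 2.2]
gripper_width: 11.5
```

The descent has stalled at 33.0 mm, where floor contact is expected (27.7 + 5). Releasing.

```bash
python3 -m creep '[[-0.5,0,0,0,0,0,0],[0,0,0,0,0,0,0],[1,0,0,0,0,0,0],[1,0,0,0,0,0,0],[1,0,0,0,0,0,0],[1,0,0,0,0,0,0],[1,0,0,0,0,0,0],[1,0,0,0,0,0,0]]';python3 -m creep '[[1,0,0,0.01,0,0,0],[1,0,0,0.02,0,0,0],[1,0,0,0.03,0,0,0],[1,0,0,0.03,0,0,0],[1,0,0,0.03,0,0,0],[1,0,0,0,0,0,0],[1,0,0,0,0,0,0]]'
python3 -c "
from h import *
a=viewer.snapshot('wrist')[:,:,::-1];b=viewer.snapshot('side')[120:360,180:500,::-1]
cv2.imwrite('pics/f.png',np.hstack([cv2.resize(a,(400,300)),cv2.resize(b,(400,300))]))"
```

```text
time: 8.85
eef_pos: [508.9, -36.6, 32.2]
eef_rot: [-179.4, 1.3, 155.5]
ft_force: [-0.3, 0.0, 0.1]
gripper_width: 85.6
time: 9.55
eef_pos: [507.6, -36.3, 160.1]
eef_rot: [-179.4, 1.3, 155.5]
ft_force: [0.5, 0.5, -0.6]
gripper_width: 85.0
```

View pics/f.png

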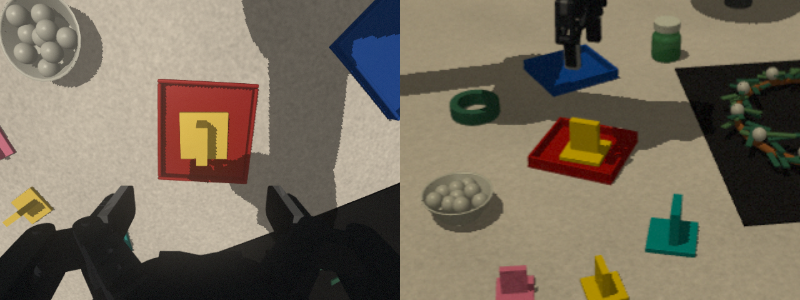

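The foot stands upright and flat inside the red tray, at about (205,135) in the left picture and (585,142) in the right, and the gripper is clear.

```bash
python3 -c "
from plant import ctrl
print(ctrl.hand_in())"
```

```text
the job is handed in; nothing more can be done
None
```

I picked up the larger yellow foot by its tongue and set it down upright in the red tray. The gripper felt the tongue at about 11.9 mm (12–13 mm in the pictures), well under 18 mm. I then let go, drew back and handed in the job at about 9.6 s.

- **Grip:** the foot did not slip while carried. The opening read 11.5–12.0 mm throughout.
- **Set-down:** the wrist force did not clearly show the contact with the tray floor. I took it from the arm stopping at 33.0 mm, close to the 32.7 mm expected.
- **Last pictures:** the foot is standing flat inside the red tray, the other feet look undisturbed, and the open gripper is well above it at 160 mm.

No check failed or disagreed.

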